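# Line the pantry tins up by height, tallest beside the mug

## Robot

A 6-joint arm with a two-finger parallel gripper is mounted at the origin on the work surface. World frame = base frame: x ahead of the robot, y to its left, z up, the work surface at z = 0. Lengths are in m, angles in rad, forces in N, time in s.
With the tool pointing down it reaches from about 0.3 to 0.775 m from the base axis. Payload 14.6 kg.
Tool frame: the origin (TCP) lies where the fingers leave the gripper's body, on its centre line; the fingertips stand 73 mm ahead of it and the grasp point (between the pads) lies arm.pinch_z ahead of it (arm.pinch_z is the distance from the TCP to the grasp point, in m); z points along the fingers, y is the line along which they close (so a half turn about z gives the same grasp; the last joint's range is limited). The gripper opens to 85 mm and grips with 20 to 120 N. Pads are 22 mm wide; open, the fingers measure 114 mm over their backs; the gripper's body (76 mm by 85 mm) begins 54 mm behind the grasp point. The pads swing forward as they close: fully open they stand 13 mm farther back than shut.
Start: joints at [1.138, 0.3, 1.521, -0, 1.321, -0.067], TCP at [0.197, 0.514, 0.304] pointing down, gripper open.
Joint ranges: [-3.03, 3.03], [-0.79, 2.21], [0.23, 2.52], [-1.04, 4.18], [0, 3.07], [-2.55, 2.55]. Speed limits (rad/s): [2.22, 2.22, 2.57, 3.14, 3.14, 3.14].

## Interface

Orientations are given as a unit quaternion [w, x, y, z].
In Python, from bench import arm gives the robot as it stands.
- The arm moves only by the tool jog_arm, never from a script. Its argument "increments" is a list of rows, each an object of numbers: "grip": the opening, from 0 (shut) to 1 (fully open); "x", "y", "z": the shift along the tool's x, y, z in mm; "spin": the turn about the tool's z in rad. A call has 1 to 8 rows; each row shifts and turns the commanded pose from where the row before left it, along the tool's axes as they then stand; what a row does not reach is not made up. A row lasts 1/12 s, in which the tool goes at most 41.7 mm and 7.16 degrees, less where a joint would pass 70% of its speed; a pose out of reach is approached as far as the arm can. A call with a gripper value outside its range is refused whole. The fingers move at their own pace and stop on an object; the grip force is fixed at half the most. Time passes only in rows, so rows that do not move let the fingers close. It gives the time, the measured TCP pose, the force, the opening and the grip force at its end, in the units of the state.
- arm.read_state(): the state, without advancing time (a new reading comes with each control period).
- arm.snapshot(name): name is "scene" or "top"; returns a dict with "frame" (384x512x3 uint8, blue, green, red), "intrinsics" (3x3 intrinsics, pixels), "extrinsics" (4x4, takes a point from world to camera coordinates). Camera axes: x right, y down, z forward; pixel columns grow to the right and rows downward; lengths in m; the calibration is good to about 2 mm. A picture is of the moment at which its call begins. There is no depth.
- arm.sign_off(): hands the job in; it is judged then, once.
The state is a dict: "clock": time; "joint_positions": joint angles; "qvel": joint speeds; "effort": joint torques, N m; "ee_pos": TCP position; "tcp_rot": TCP orientation; "force": force on the tool from outside, world axes, zero at the start; "wrist_torque": the same for the moment, N m; "opening": finger opening in m; "finger_force": force on a finger pad.
Only numpy, scipy, OpenCV 4.12 (cv2) and the standard library are available. Lean on these libraries where they do the work, as an engineer would, in place of code of your own. Each camera call takes 0.05 s, during which the arm holds its last target. There are 200 camera calls.

## Task

Line the four aluminium tins up by height on the row of cork coasters, one standing upright on the middle of each coaster: the tallest on the coaster beside the grey mug, then each next shorter one, down to the shortest beside the teal caddy. Do not knock any tin over, and leave the mug and the caddy where they stand.

Things in the scene. Friction and masses are not known exactly. Their poses are not given: they have to be found in the camera images.
- tin_a: The tallest of four closed aluminium tins: round, 120 mm high, 46 mm across (width does not follow height), 0.1-0.35 kg. Top 12 mm: cap, 1.5 mm less in radius. Origin: centre of underside, z up. Starts upright on the shelf, height 0, nearer the robot than the row. Low bystanders (opener, ice tray, brush; 150 mm long along x) lie 50 mm or more to its left or right; clear before and behind.
- tin_b: The second tallest of four closed aluminium tins: round, 95 mm high, 58 mm across (width does not follow height), 0.1-0.35 kg. Top 12 mm: cap, 1.5 mm less in radius. Origin: centre of underside, z up. Starts upright on the shelf, height 0, nearer the robot than the row. Low bystanders (opener, ice tray, brush; 150 mm long along x) lie 50 mm or more to its left or right; clear before and behind.
- tin_c: The third tallest of four closed aluminium tins: round, 70 mm high, 50 mm across (width does not follow height), 0.1-0.35 kg. Top 12 mm: cap, 1.5 mm less in radius. Origin: centre of underside, z up. Starts upright on the shelf, height 0, nearer the robot than the row. Low bystanders (opener, ice tray, brush; 150 mm long along x) lie 50 mm or more to its left or right; clear before and behind.
- tin_d: The shortest of four closed aluminium tins: round, 45 mm high, 62 mm across (width does not follow height), 0.1-0.35 kg. Top 12 mm: cap, 1.5 mm less in radius. Origin: centre of underside, z up. Starts upright on the shelf, height 0, nearer the robot than the row. Low bystanders (opener, ice tray, brush; 150 mm long along x) lie 50 mm or more to its left or right; clear before and behind.
- coaster_1: Fixed round cork coaster, 72 mm across, 4 mm thick, left end (seen by the robot) in a row of four, 85 mm apart, on a fixed bamboo riser 345 x 105 x 12 mm. Origin: centre of the underside, 12 mm above the shelf; its top face is 4 mm above this. Its y axis runs along the row to the left, its x axis across the row away from the robot.
- coaster_2: Fixed round cork coaster, 72 mm across, 4 mm thick, second from left (seen by the robot) in a row of four, 85 mm apart, on a fixed bamboo riser 345 x 105 x 12 mm. Origin: centre of the underside, 12 mm above the shelf; its top face is 4 mm above this. Its y axis runs along the row to the left, its x axis across the row away from the robot.
- coaster_3: Fixed round cork coaster, 72 mm across, 4 mm thick, third from left (seen by the robot) in a row of four, 85 mm apart, on a fixed bamboo riser 345 x 105 x 12 mm. Origin: centre of the underside, 12 mm above the shelf; its top face is 4 mm above this. Its y axis runs along the row to the left, its x axis across the row away from the robot.
- coaster_4: Fixed round cork coaster, 72 mm across, 4 mm thick, right end (seen by the robot) in a row of four, 85 mm apart, on a fixed bamboo riser 345 x 105 x 12 mm. Origin: centre of the underside, 12 mm above the shelf; its top face is 4 mm above this. Its y axis runs along the row to the left, its x axis across the row away from the robot.
- mug: Pale grey ceramic mug, 95 mm high, 84 mm across, handle pointing away from the robot; loose. It stands on the shelf beyond one end of the row, left or right, 105 mm from the centre of the end coaster. Origin: centre of the underside.
- caddy: Teal plastic caddy, open box 120 x 80 x 85 mm (80 mm along the row) with a bail handle up to 123 mm; loose. It stands on the shelf beyond the other end of the row from the mug, 105 mm from the centre of the end coaster. Origin: centre of the underside.

How it is judged:
At the end, for the whole second after the job is handed in: Each tin stands upright (within 0.08 rad), released and at rest on its own coaster, its centre within 13 mm of the coaster's centre, in falling order of height from the mug's end of the row to the caddy's end; the mug and the caddy are upright and within 30 mm of where they started (((horizontal distance between mug and coaster_1 below 0.17 m and horizontal distance between tin_a and coaster_1 below 0.013 m and z of tin_a in the frame of coaster_1 between 0.001 and 0.008 m and horizontal distance between tin_b and coaster_2 below 0.013 m and z of tin_b in the frame of coaster_2 between 0.001 and 0.008 m and horizontal distance between tin_c and coaster_3 below 0.013 m and z of tin_c in the frame of coaster_3 between 0.001 and 0.008 m and horizontal distance between tin_d and coaster_4 below 0.013 m and z of tin_d in the frame of coaster_4 between 0.001 and 0.008 m) or (horizontal distance between mug and coaster_4 below 0.17 m and horizontal distance between tin_a and coaster_4 below 0.013 m and z of tin_a in the frame of coaster_4 between 0.001 and 0.008 m and horizontal distance between tin_b and coaster_3 below 0.013 m and z of tin_b in the frame of coaster_3 between 0.001 and 0.008 m and horizontal distance between tin_c and coaster_2 below 0.013 m and z of tin_c in the frame of coaster_2 between 0.001 and 0.008 m and horizontal distance between tin_d and coaster_1 below 0.013 m and z of tin_d in the frame of coaster_1 between 0.001 and 0.008 m)) and angle between each of tin_a, tin_b, tin_c, tin_d's own z axis and vertical below 0.08 rad and linear speed of each of tin_a, tin_b, tin_c, tin_d below 0.02 m/s and angular speed of each of tin_a, tin_b, tin_c, tin_d below 0.15 rad/s and contact force between each of tin_a, tin_b, tin_c, tin_d and the fingers below 0.1 N and distance of each of mug, caddy from where it was at the start of the episode below 0.03 m and angle between each of mug, caddy's own z axis and vertical below 0.1 rad); the robot touches nothing.
It fails at once if the mug or the caddy is shifted by more than 30 mm or tipped (distance of any of mug, caddy from where it was at the start of the episode above 0.03 m or angle between any of mug, caddy's own z axis and vertical above 0.35 rad).
It fails at once if a tin is knocked over (angle between any of tin_a, tin_b, tin_c, tin_d's own z axis and vertical above 0.7 rad).
It also fails if it takes over 99 s, if anything falls off the work surface, if the arm or the gripper's body presses on something with over 40 N, if the wrist force passes 120 N, or if a joint passes its speed limit or range.

## Working session

There is one attempt and no reset: what is moved stays moved. The work goes in short steps, Python scripts to look and compute and a tool call to move; the robot and the scene stay as the last step left them, time stands still between calls to the robot, and variables do not carry over. Pictures are saved under pics/ and viewed, at most 14 in all, crops included, and the job is handed in when it is done.

Besides the shell and the picture viewer there is one more tool, called after "Emit:" as name(argument=value, ...), one argument or row to a line, values as JSON. jog_arm: Moves the arm, as the interface text tells. Its arguments: {"type":"object","properties":{"increments":{"type":"array"}},"required":["increments"]}

```bash
mkdir -p pics; python3 - <<'E'
from bench import arm
import cv2,pickle
print(arm.pinch_z); s=arm.read_state(); print(s)
for n in("scene","top"):
    d=arm.snapshot(n); cv2.imwrite(f"pics/{n}0.png",d["frame"]); pickle.dump(d,open(n+"0.pkl","wb")); print(d["intrinsics"],d["extrinsics"])
E
```

```text
0.0539
{'clock': 0.0, 'joint_positions': array([ 1.13841107e+00,  3.00495803e-01,  1.52162618e+00, -1.93284480e-05,
        1.32070680e+00, -6.65681809e-02]), 'qvel': array([ 2.92973411e-04, -2.37522873e-04, -1.49111850e-03, -1.21856842e-04,
       -1.02340810e-03,  5.02288116e-05]), 'effort': array([-1.91525680e-03, -5.43494868e+01, -3.61791408e+01, -1.49558473e-04,
        3.98837408e-03, -1.21864392e-05]), 'ee_pos': array([0.19666272, 0.51346304, 0.30328863]), 'tcp_rot': array([-1.43526417e-04,  1.81887966e-01,  9.83319066e-01, -6.01243578e-04]), 'force': array([ 0.23431202,  0.20255775, -0.39172332]), 'wrist_torque': array([-0.01134473, -0.03546168, -0.01817861]), 'finger_force': 0.0, 'opening': 0.08558554876640866}
[[361.57012891   0.         250.72616853]
 [  0.         361.57012891 192.13715246]
 [  0.           0.           1.        ]] [[-0.14118154  0.9899432  -0.00895726  0.07120572]
 [ 0.86556272  0.11904142 -0.48644663 -0.46547959]
 [-0.48048825 -0.07643035 -0.87366438  1.28416732]
 [ 0.          0.          0.          1.        ]]
[[425.77710348   0.         250.7301098 ]
 [  0.         425.77710348 184.24885748]
 [  0.           0.           1.        ]] [[-0.02745083 -0.99955655 -0.01153956  0.03066147]
 [-0.99487108  0.02844279 -0.09706973  0.57220938]
 [ 0.0973549   0.00881573 -0.99521068  1.03509233]
 [ 0.          0.          0.          1.        ]]
```

```bash
python3 -c "
import cv2
for n in('scene','top'): cv2.imwrite(f'pics/{n}0b.png',cv2.resize(cv2.imread(f'pics/{n}0.png'),(800,600),interpolation=cv2.INTER_CUBIC))"
```

```text
(no output)
```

View pics/scene0b.png

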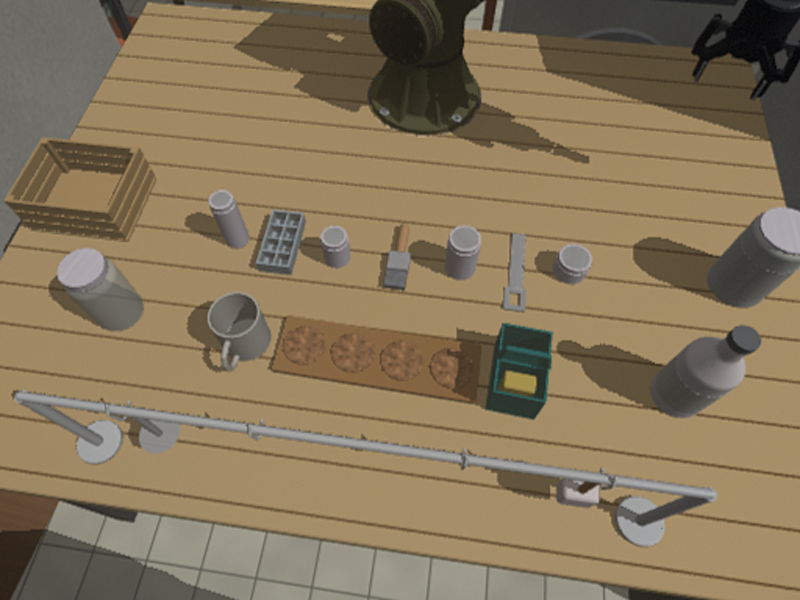

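View pics/top0b.png

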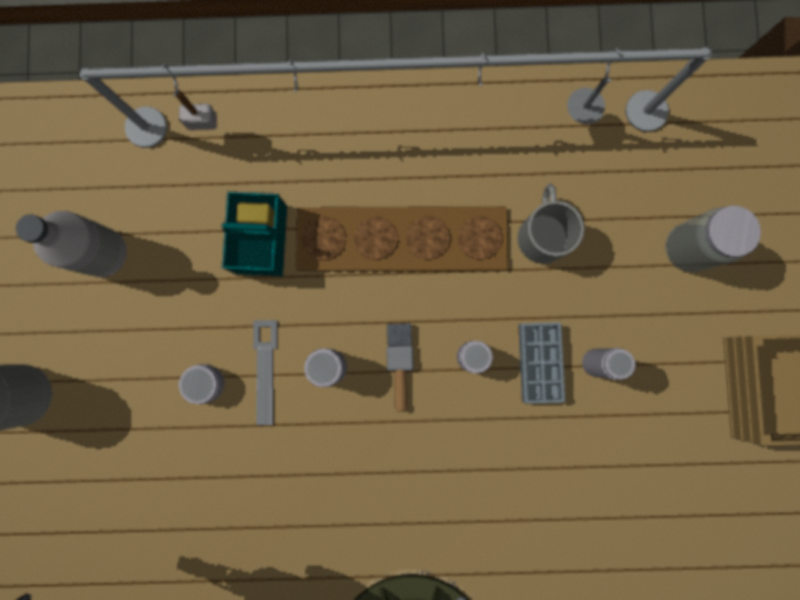

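```bash
python3 -c "
import cv2
a=cv2.imread('pics/top0.png')
for i,c in((1,110),(2,260)):
  m=cv2.resize(a[130:262,c:c+160],None,fx=4.5,fy=4.5,interpolation=cv2.INTER_CUBIC);cv2.imwrite(f'pics/crop{i}.png',cv2.convertScaleAbs(m,alpha=1.3))"
```

```text
(no output)
```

View pics/crop1.png

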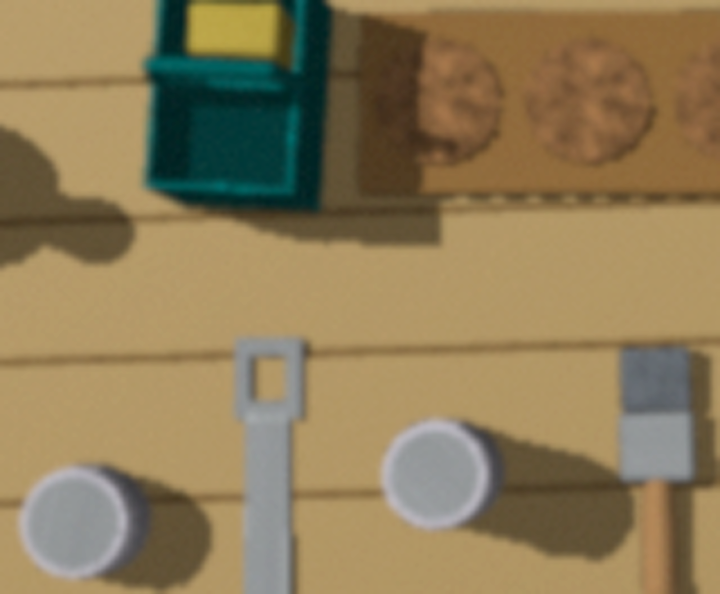

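View pics/crop2.png

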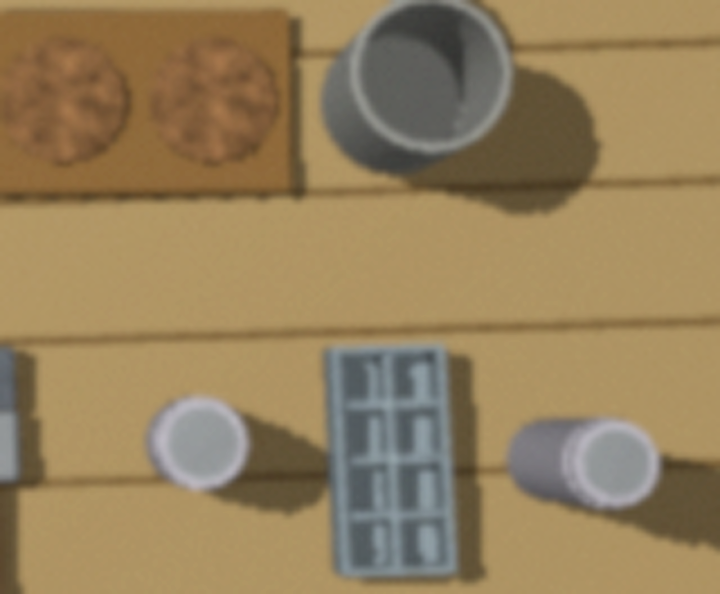

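```bash
cat > geo.py <<'E'
import numpy as np
def ray(d,u,v,z):
    K,T=d["intrinsics"],d["extrinsics"]; R,t=T[:3,:3],T[:3,3]
    o=-R.T@t; r=R.T@np.linalg.solve(K,[u,v,1]); return o+r*(z-o[2])/r[2]
def proj(d,p):
    q=d["extrinsics"][:3,:3]@p+d["extrinsics"][:3,3]; q=d["intrinsics"]@q; return q[:2]/q[2]
E
python3 - <<'E'
from geo import *; import pickle
d=pickle.load(open("top0.pkl","rb")); s=pickle.load(open("scene0.pkl","rb"))
def c(o,x,y,z): return ray(d,o+(x+.5)/4.5-.5,130+(y+.5)/4.5-.5,z)
pts=dict(d=(110,76,521,.045),b=(110,437,474,.095),c=(260,202,442,.07),a=(260,613,463,.12),c1=(110,439,100,.016),c2=(110,590,101,.016),c3=(260,64,100,.016),c4=(260,214,100,.016),mug=(260,432,75,.095))
for k,v in pts.items():
    p=c(*v); print(k,p.round(4),"r",np.hypot(*p[:2]).round(3),"scene px(800)",(proj(s,p)*1.5625).round(0))
E
```

```text
d [0.4305 0.3205 0.045 ] r 0.537 scene px(800) [574. 258.]
b [0.4513 0.1191 0.095 ] r 0.467 scene px(800) [464. 238.]
c [ 0.4613 -0.1103  0.07  ] r 0.474 scene px(800) [334. 237.]
a [ 0.4457 -0.309   0.12  ] r 0.542 scene px(800) [221. 200.]
c1 [0.6601 0.1234 0.016 ] r 0.672 scene px(800) [452. 368.]
c2 [0.657  0.0379 0.016 ] r 0.658 scene px(800) [401. 360.]
c3 [ 0.6551 -0.0463  0.016 ] r 0.657 scene px(800) [352. 352.]
c4 [ 0.6526 -0.1309  0.016 ] r 0.666 scene px(800) [304. 345.]
mug [ 0.649  -0.2351  0.095 ] r 0.69 scene px(800) [234. 314.]
```

Emit:
jog_arm(
  increments=[
    {"spin": 0.12,"z": 13},
    {"spin": 0.12,"z": 13},
    {"spin": 0.12,"z": 13},
    {"spin": 0.12,"z": 13},
    {"spin": 0.12,"z": 13},
    {"spin": 0.12,"z": 13},
    {"spin": 0.12,"z": 13},
    {"spin": 0.12,"z": 12},
  ],
)

```text
invalid input at $.increments[0]: expected keys grip, x, y, z, spin
```

Emit:
jog_arm(
  increments=[
    {"spin": 0.12},
    {"spin": 0.125},
    {"grip": 1},
    {"grip": 1},
    {"grip": 1},
  ],
)

```text
invalid input at $.increments[0]: expected keys grip, x, y, z, spin
```

All keys are needed.

Emit:
jog_arm(
  increments=[
    {"grip": 1,"x": 0,"y": 0,"z": 13,"spin": 0.12},
    {"grip": 1,"x": 0,"y": 0,"z": 13,"spin": 0.12},
    {"grip": 1,"x": 0,"y": 0,"z": 13,"spin": 0.12},
    {"grip": 1,"x": 0,"y": 0,"z": 13,"spin": 0.12},
    {"grip": 1,"x": 0,"y": 0,"z": 13,"spin": 0.12},
    {"grip": 1,"x": 0,"y": 0,"z": 13,"spin": 0.12},
    {"grip": 1,"x": 0,"y": 0,"z": 13,"spin": 0.12},
    {"grip": 1,"x": 0,"y": 0,"z": 12,"spin": 0.12},
  ],
)

```text
clock: 0.77
ee_pos: [0.1966, 0.5134, 0.1998]
tcp_rot: [0.0, 0.618, 0.786, -0.0]
force: [0.2, 1.2, 0.6]
opening: 0.0852
finger_force: 0.0
```

Emit:
jog_arm(
  increments=[
    {"grip": 1,"x": 0,"y": 0,"z": 0,"spin": 0.12},
    {"grip": 1,"x": 0,"y": 0,"z": 0,"spin": 0.125},
    {"grip": 1,"x": 0,"y": 0,"z": 0,"spin": 0},
    {"grip": 1,"x": 0,"y": 0,"z": 0,"spin": 0},
    {"grip": 1,"x": 0,"y": 0,"z": 0,"spin": 0},
  ],
)

```text
clock: 1.18
ee_pos: [0.1967, 0.5136, 0.2009]
tcp_rot: [0.0, 0.706, 0.709, -0.0]
force: [-0.6, -0.3, 0.8]
opening: 0.0857
finger_force: 0.0
```

Emit:
jog_arm(
  increments=[
    {"grip": 1,"x": -37,"y": 15.5,"z": 0,"spin": 0},
    {"grip": 1,"x": -37,"y": 15.5,"z": 0,"spin": 0},
    {"grip": 1,"x": -37,"y": 15.5,"z": 0,"spin": 0},
    {"grip": 1,"x": -37,"y": 15.5,"z": 0,"spin": 0},
    {"grip": 1,"x": -37,"y": 15.5,"z": 0,"spin": 0},
    {"grip": 1,"x": -37,"y": 15.5,"z": 0,"spin": 0},
    {"grip": 1,"x": -37,"y": 15.5,"z": 0,"spin": 0},
    {"grip": 1,"x": -37,"y": 15.5,"z": 0,"spin": 0},
  ],
)

```text
clock: 1.85
ee_pos: [0.3209, 0.2159, 0.2012]
tcp_rot: [0.0, 0.706, 0.709, 0.0]
force: [1.0, 0.5, 0.2]
opening: 0.0853
finger_force: 0.0
```

Emit:
jog_arm(
  increments=[
    {"grip": 1,"x": -37,"y": 15.5,"z": 0,"spin": 0},
    {"grip": 1,"x": -37,"y": 15.5,"z": 0,"spin": 0},
    {"grip": 1,"x": -37,"y": 15.5,"z": 0,"spin": 0},
    {"grip": 1,"x": -37,"y": 15.5,"z": 0,"spin": 0},
    {"grip": 1,"x": -37,"y": 15.5,"z": 0,"spin": 0},
    {"grip": 1,"x": -37,"y": 15.5,"z": 0,"spin": 0},
    {"grip": 1,"x": -37,"y": 15.5,"z": 0,"spin": 0},
    {"grip": 1,"x": -37,"y": 15.5,"z": 0,"spin": 0},
  ],
)

```text
clock: 2.52
ee_pos: [0.4451, -0.0806, 0.2012]
tcp_rot: [0.0, 0.706, 0.708, 0.0]
force: [0.3, 0.7, 1.2]
opening: 0.0853
finger_force: 0.0
```

Emit:
jog_arm(
  increments=[
    {"grip": 1,"x": -16,"y": 8,"z": 0,"spin": 0},
    {"grip": 1,"x": -16,"y": 8,"z": 0,"spin": 0},
    {"grip": 1,"x": 0,"y": 0,"z": 0,"spin": 0},
    {"grip": 1,"x": 0,"y": 0,"z": 0,"spin": 0},
  ],
)

```text
clock: 2.85
ee_pos: [0.4607, -0.1108, 0.2007]
tcp_rot: [-0.0, 0.707, 0.708, -0.0]
force: [-0.0, 0.7, -0.4]
opening: 0.0855
finger_force: 0.0
```

Emit:
jog_arm(
  increments=[
    {"grip": 1,"x": 0,"y": 0.5,"z": 23,"spin": 0},
    {"grip": 1,"x": 0.5,"y": 0,"z": 23,"spin": 0},
    {"grip": 1,"x": 0,"y": 0,"z": 23,"spin": 0},
    {"grip": 1,"x": 0,"y": 0,"z": 23,"spin": 0},
    {"grip": 1,"x": 0,"y": 0,"z": 16,"spin": 0},
    {"grip": 1,"x": 0,"y": 0,"z": 8,"spin": 0},
    {"grip": 1,"x": 0,"y": 0,"z": 0,"spin": 0},
    {"grip": 0.5,"x": 0,"y": 0,"z": 0,"spin": 0},
  ],
)

```text
clock: 3.52
ee_pos: [0.4614, -0.1095, 0.0854]
tcp_rot: [0.0, 0.707, 0.708, 0.0]
force: [0.0, -0.2, -0.0]
opening: 0.0755
finger_force: 0.0
```

Emit:
jog_arm(
  increments=[
    {"grip": 0.3,"x": 0,"y": 0,"z": 0,"spin": 0},
    {"grip": 0.3,"x": 0,"y": 0,"z": 0,"spin": 0},
    {"grip": 0.3,"x": 0,"y": 0,"z": 0,"spin": 0},
    {"grip": 0.3,"x": 0,"y": 0,"z": 0,"spin": 0},
    {"grip": 0.3,"x": 0,"y": 0,"z": 0,"spin": 0},
    {"grip": 0.3,"x": 0,"y": 0,"z": 0,"spin": 0},
    {"grip": 0.3,"x": 0,"y": 0,"z": 0,"spin": 0},
    {"grip": 0.3,"x": 0,"y": 0,"z": 0,"spin": 0},
  ],
)

```text
clock: 4.18
ee_pos: [0.4617, -0.11, 0.0862]
tcp_rot: [0.001, 0.707, 0.707, 0.0]
force: [-2.9, 2.5, 8.8]
opening: 0.0488
finger_force: 61.2
```

Emit:
jog_arm(
  increments=[
    {"grip": 0.3,"x": 0,"y": 0,"z": -15,"spin": 0},
    {"grip": 0.3,"x": 0,"y": 0,"z": -25,"spin": 0},
    {"grip": 0.3,"x": 0,"y": 0,"z": -20,"spin": 0},
    {"grip": 0.3,"x": 14,"y": 19,"z": 0,"spin": 0},
    {"grip": 0.3,"x": 22,"y": 29,"z": 0,"spin": 0},
    {"grip": 0.3,"x": 22,"y": 29,"z": 0,"spin": 0},
    {"grip": 0.3,"x": 22,"y": 29,"z": 0,"spin": 0},
    {"grip": 0.3,"x": 22,"y": 29,"z": 0,"spin": 0},
  ],
)

```text
clock: 4.85
ee_pos: [0.5974, -0.0066, 0.1456]
tcp_rot: [0.0, 0.707, 0.707, 0.0]
force: [-0.4, -0.1, -0.8]
opening: 0.0486
finger_force: 62.4
```

Emit:
jog_arm(
  increments=[
    {"grip": 0.3,"x": 22,"y": 29,"z": 0,"spin": 0},
    {"grip": 0.3,"x": 16,"y": 20,"z": 0,"spin": 0},
    {"grip": 0.3,"x": 8,"y": 11,"z": 0,"spin": 0},
    {"grip": 0.3,"x": 0,"y": 0,"z": 15,"spin": 0},
    {"grip": 0.3,"x": 0,"y": 0,"z": 10,"spin": 0},
    {"grip": 0.3,"x": 0,"y": 0,"z": 0,"spin": 0},
    {"grip": 0.3,"x": 0,"y": 0,"z": 0,"spin": 0},
  ],
)

```text
clock: 5.43
ee_pos: [0.6557, 0.0377, 0.1196]
tcp_rot: [-0.0, 0.707, 0.707, -0.001]
force: [-0.4, 0.2, -1.6]
opening: 0.0484
finger_force: 62.5
```

Emit:
jog_arm(
  increments=[
    {"grip": 0.3,"x": 0,"y": 1,"z": 8,"spin": 0},
    {"grip": 0.3,"x": 0,"y": 0,"z": 6,"spin": 0},
    {"grip": 0.3,"x": 0,"y": 0,"z": 2,"spin": 0},
    {"grip": 0.3,"x": 0,"y": 0,"z": 1,"spin": 0},
    {"grip": 0.3,"x": 0,"y": 0,"z": 1,"spin": 0},
    {"grip": 0.3,"x": 0,"y": 0,"z": 0,"spin": 0},
  ],
)

```text
clock: 5.93
ee_pos: [0.6573, 0.038, 0.1023]
tcp_rot: [0.0, 0.707, 0.707, 0.0]
force: [-1.6, -1.4, 1.4]
opening: 0.0486
finger_force: 62.5
```

Emit:
jog_arm(
  increments=[
    {"grip": 0.3,"x": 0,"y": 0,"z": 1,"spin": 0},
    {"grip": 0.3,"x": 0,"y": 0,"z": 0,"spin": 0},
    {"grip": 0.65,"x": 0,"y": 0,"z": 0,"spin": 0},
    {"grip": 0.8,"x": 0,"y": 0,"z": 0,"spin": 0},
    {"grip": 1,"x": 0,"y": 0,"z": 0,"spin": 0},
    {"grip": 1,"x": 0,"y": 0,"z": 0,"spin": 0},
    {"grip": 1,"x": 0,"y": 0,"z": 0,"spin": 0},
    {"grip": 1,"x": 0,"y": 0,"z": 0,"spin": 0},
  ],
)

```text
clock: 6.6
ee_pos: [0.6572, 0.0381, 0.1008]
tcp_rot: [-0.0, 0.707, 0.707, -0.0]
force: [-0.1, 0.9, -0.4]
opening: 0.0854
finger_force: 0.0
```

Emit:
jog_arm(
  increments=[
    {"grip": 1,"x": 0,"y": 0,"z": -20,"spin": 0},
    {"grip": 1,"x": 0,"y": 0,"z": -30,"spin": 0},
    {"grip": 1,"x": 0,"y": 0,"z": -30,"spin": 0},
    {"grip": 1,"x": 0,"y": 0,"z": -20,"spin": 0},
    {"grip": 1,"x": 13,"y": -34,"z": 0,"spin": 0},
    {"grip": 1,"x": 13,"y": -34,"z": 0,"spin": 0},
    {"grip": 1,"x": 13,"y": -34,"z": 0,"spin": 0},
    {"grip": 1,"x": 13,"y": -34,"z": 0,"spin": 0},
  ],
)

```text
clock: 7.27
ee_pos: [0.5195, 0.0904, 0.2008]
tcp_rot: [0.0, 0.707, 0.707, 0.0]
force: [1.2, 0.1, 0.3]
opening: 0.0852
finger_force: 0.0
```

Emit:
jog_arm(
  increments=[
    {"grip": 1,"x": 13,"y": -34,"z": 0,"spin": 0},
    {"grip": 1,"x": 13,"y": -26,"z": 0,"spin": 0},
    {"grip": 1,"x": 3,"y": -10,"z": 0,"spin": 0},
    {"grip": 1,"x": 0,"y": 0,"z": 0,"spin": 0},
    {"grip": 1,"x": 0,"y": 0,"z": 0,"spin": 0},
  ],
)

```text
clock: 7.68
ee_pos: [0.4518, 0.1191, 0.2014]
tcp_rot: [0.0, 0.707, 0.707, 0.0]
force: [0.8, 0.6, 0.3]
opening: 0.0852
finger_force: 0.0
```

```bash
python3 - <<'E'
from bench import arm
import cv2,pickle
d=arm.snapshot("top"); pickle.dump(d,open("top1.pkl","wb"))
m=cv2.resize(d["frame"][120:270,110:310],None,fx=4,fy=4,interpolation=cv2.INTER_CUBIC);cv2.imwrite("pics/top1.png",cv2.convertScaleAbs(m,alpha=1.3))
print(arm.read_state()["ee_pos"])
E
```

```text
[0.45219019 0.11888695 0.2012075 ]
```

View pics/top1.png

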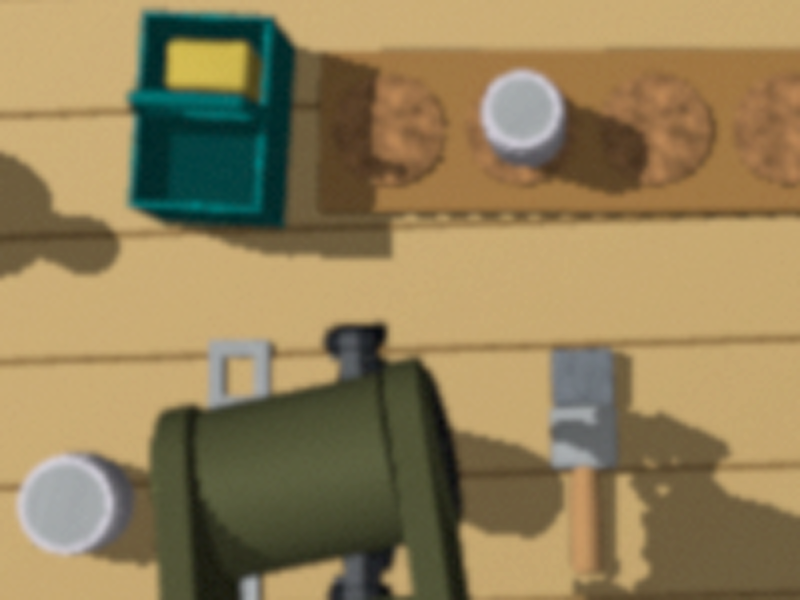

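```bash
python3 - <<'E'
from geo import *; import pickle
d=pickle.load(open("top1.pkl","rb"))
print(ray(d,110+522.5/4-.5,120+111.5/4-.5,.086))
E
```

```text
[0.65606676 0.03692478 0.086     ]
```

Emit:
jog_arm(
  increments=[
    {"grip": 1,"x": 0,"y": 0,"z": 20,"spin": 0},
    {"grip": 1,"x": 0,"y": 0,"z": 25,"spin": 0},
    {"grip": 1,"x": 0,"y": 0,"z": 25,"spin": 0},
    {"grip": 1,"x": 0,"y": 0,"z": 15,"spin": 0},
    {"grip": 1,"x": 0,"y": 0,"z": 8,"spin": 0},
    {"grip": 1,"x": 0,"y": 0,"z": 0,"spin": 0},
    {"grip": 0.6,"x": 0,"y": 0,"z": 0,"spin": 0},
    {"grip": 0.5,"x": 0,"y": 0,"z": 0,"spin": 0},
  ],
)

```text
clock: 8.4
ee_pos: [0.452, 0.119, 0.1088]
tcp_rot: [0.0, 0.707, 0.707, 0.001]
force: [-0.2, 0.5, 0.6]
opening: 0.0638
finger_force: 0.0
```

Emit:
jog_arm(
  increments=[
    {"grip": 0.4,"x": 0,"y": 0,"z": 0,"spin": 0},
    {"grip": 0.4,"x": 0,"y": 0,"z": 0,"spin": 0},
    {"grip": 0.4,"x": 0,"y": 0,"z": 0,"spin": 0},
    {"grip": 0.4,"x": 0,"y": 0,"z": 0,"spin": 0},
    {"grip": 0.4,"x": 0,"y": 0,"z": 0,"spin": 0},
    {"grip": 0.4,"x": 0,"y": 0,"z": 0,"spin": 0},
    {"grip": 0.4,"x": 0,"y": 0,"z": 0,"spin": 0},
  ],
)

```text
clock: 8.98
ee_pos: [0.4519, 0.1191, 0.1093]
tcp_rot: [0.001, 0.707, 0.707, 0.001]
force: [-1.4, -2.2, 6.6]
opening: 0.0572
finger_force: 61.8
```

Emit:
jog_arm(
  increments=[
    {"grip": 0.4,"x": 0,"y": 0,"z": -15,"spin": 0},
    {"grip": 0.4,"x": 0,"y": 0,"z": -25,"spin": 0},
    {"grip": 0.4,"x": 0,"y": 0,"z": -20,"spin": 0},
    {"grip": 0.4,"x": -20,"y": 8,"z": 0,"spin": 0},
    {"grip": 0.4,"x": -35,"y": 15,"z": 0,"spin": 0},
    {"grip": 0.4,"x": -35,"y": 15,"z": 0,"spin": 0},
    {"grip": 0.4,"x": -35,"y": 15,"z": 0,"spin": 0},
    {"grip": 0.4,"x": -25,"y": 20,"z": 0,"spin": 0},
  ],
)

```text
clock: 9.65
ee_pos: [0.5244, -0.0335, 0.1688]
tcp_rot: [0.0, 0.707, 0.707, 0.0]
force: [-0.5, 0.3, -1.8]
opening: 0.0569
finger_force: 63.7
```

Emit:
jog_arm(
  increments=[
    {"grip": 0.4,"x": -15,"y": 28,"z": 0,"spin": 0},
    {"grip": 0.4,"x": 0,"y": 30,"z": 0,"spin": 0},
    {"grip": 0.4,"x": 0,"y": 30,"z": 0,"spin": 0},
    {"grip": 0.4,"x": 0,"y": 28,"z": 0,"spin": 0},
    {"grip": 0.4,"x": 0,"y": 14,"z": 0,"spin": 0},
    {"grip": 0.4,"x": 0,"y": 0,"z": 15,"spin": 0},
    {"grip": 0.4,"x": 0,"y": 0,"z": 10,"spin": 0},
    {"grip": 0.4,"x": 0,"y": 0,"z": 0,"spin": 0},
  ],
)

```text
clock: 10.32
ee_pos: [0.6531, -0.0458, 0.1405]
tcp_rot: [-0.002, 0.707, 0.707, -0.001]
force: [0.1, -0.1, -2.8]
opening: 0.057
finger_force: 63.8
```

Emit:
jog_arm(
  increments=[
    {"grip": 0.4,"x": 0,"y": 0,"z": 8,"spin": 0},
    {"grip": 0.4,"x": 0,"y": 0,"z": 6,"spin": 0},
    {"grip": 0.4,"x": 0,"y": 0,"z": 2,"spin": 0},
    {"grip": 0.4,"x": 0,"y": 0,"z": 1,"spin": 0},
    {"grip": 0.4,"x": 0,"y": 0,"z": 1,"spin": 0},
    {"grip": 0.4,"x": 0,"y": 0,"z": 0,"spin": 0},
  ],
)

```text
clock: 10.82
ee_pos: [0.6543, -0.0459, 0.1254]
tcp_rot: [0.0, 0.707, 0.707, 0.0]
force: [-1.0, -0.2, 0.1]
opening: 0.0569
finger_force: 64.0
```

Emit:
jog_arm(
  increments=[
    {"grip": 0.4,"x": 0,"y": 0.5,"z": 1,"spin": 0},
    {"grip": 0.4,"x": 0,"y": 0,"z": 0.5,"spin": 0},
    {"grip": 0.75,"x": 0,"y": 0,"z": 0,"spin": 0},
    {"grip": 0.9,"x": 0,"y": 0,"z": 0,"spin": 0},
    {"grip": 1,"x": 0,"y": 0,"z": 0,"spin": 0},
    {"grip": 1,"x": 0,"y": 0,"z": 0,"spin": 0},
    {"grip": 1,"x": 0,"y": 0,"z": 0,"spin": 0},
    {"grip": 1,"x": 0,"y": 0,"z": 0,"spin": 0},
  ],
)

```text
clock: 11.48
ee_pos: [0.6548, -0.0459, 0.1233]
tcp_rot: [-0.0, 0.707, 0.707, 0.0]
force: [-0.1, 0.5, 0.3]
opening: 0.0854
finger_force: 0.0
```

Emit:
jog_arm(
  increments=[
    {"grip": 1,"x": 0,"y": 0,"z": -20,"spin": 0},
    {"grip": 1,"x": 0,"y": 0,"z": -30,"spin": 0},
    {"grip": 1,"x": 0,"y": 0,"z": -28,"spin": 0},
    {"grip": 1,"x": 10,"y": -38,"z": 0,"spin": 0},
    {"grip": 1,"x": 10,"y": -38,"z": 0,"spin": 0},
    {"grip": 1,"x": 10,"y": -38,"z": 0,"spin": 0},
    {"grip": 1,"x": 10,"y": -38,"z": 0,"spin": 0},
    {"grip": 1,"x": 10,"y": -38,"z": 0,"spin": 0},
  ],
)

```text
clock: 12.15
ee_pos: [0.4627, 0.0045, 0.2012]
tcp_rot: [0.0, 0.707, 0.707, 0.0]
force: [0.0, -0.1, 0.7]
opening: 0.0853
finger_force: 0.0
```

Emit:
jog_arm(
  increments=[
    {"grip": 1,"x": 38,"y": -4,"z": 0,"spin": 0},
    {"grip": 1,"x": 38,"y": -4,"z": 0,"spin": 0},
    {"grip": 1,"x": 38,"y": -4,"z": 0,"spin": 0},
    {"grip": 1,"x": 38,"y": -4,"z": 0,"spin": 0},
    {"grip": 1,"x": 38,"y": -4,"z": 0,"spin": 0},
    {"grip": 1,"x": 38,"y": -4,"z": 0,"spin": 0},
    {"grip": 1,"x": 38,"y": -4,"z": 0,"spin": 0},
    {"grip": 1,"x": 38,"y": -4,"z": 0,"spin": 0},
  ],
)

```text
clock: 12.82
ee_pos: [0.4321, 0.3101, 0.2016]
tcp_rot: [0.0, 0.707, 0.707, 0.0]
force: [0.9, -0.3, 0.9]
opening: 0.0851
finger_force: 0.0
```

Emit:
jog_arm(
  increments=[
    {"grip": 1,"x": 12,"y": -2,"z": 0,"spin": 0},
    {"grip": 1,"x": 0,"y": 0,"z": 0,"spin": 0},
    {"grip": 1,"x": 0,"y": 0,"z": 0,"spin": 0},
    {"grip": 1,"x": 0,"y": 0,"z": 0,"spin": 0},
  ],
)

```text
clock: 13.15
ee_pos: [0.4309, 0.3191, 0.2013]
tcp_rot: [0.0, 0.707, 0.707, -0.0]
force: [0.3, -0.5, -0.7]
opening: 0.0854
finger_force: 0.0
```

Emit:
jog_arm(
  increments=[
    {"grip": 1,"x": 1,"y": 0,"z": 20,"spin": 0},
    {"grip": 1,"x": 0,"y": 0,"z": 25,"spin": 0},
    {"grip": 1,"x": 0,"y": 0,"z": 25,"spin": 0},
    {"grip": 1,"x": 0,"y": 0,"z": 25,"spin": 0},
    {"grip": 1,"x": 0,"y": 0,"z": 15,"spin": 0},
    {"grip": 1,"x": 0,"y": 0,"z": 10,"spin": 0},
    {"grip": 1,"x": 0,"y": 0,"z": 3,"spin": 0},
    {"grip": 1,"x": 0,"y": 0,"z": 0,"spin": 0},
  ],
)

```text
clock: 13.82
ee_pos: [0.431, 0.3205, 0.0784]
tcp_rot: [-0.0, 0.707, 0.707, -0.0]
force: [-0.4, -0.3, 0.1]
opening: 0.0851
finger_force: 0.0
```

Emit:
jog_arm(
  increments=[
    {"grip": 0.7,"x": 0,"y": 0,"z": 0,"spin": 0},
    {"grip": 0.6,"x": 0,"y": 0,"z": 0,"spin": 0},
    {"grip": 0.45,"x": 0,"y": 0,"z": 0,"spin": 0},
    {"grip": 0.45,"x": 0,"y": 0,"z": 0,"spin": 0},
    {"grip": 0.45,"x": 0,"y": 0,"z": 0,"spin": 0},
    {"grip": 0.45,"x": 0,"y": 0,"z": 0,"spin": 0},
    {"grip": 0.45,"x": 0,"y": 0,"z": 0,"spin": 0},
    {"grip": 0.45,"x": 0,"y": 0,"z": 0,"spin": 0},
  ],
)

```text
clock: 14.48
ee_pos: [0.4313, 0.3214, 0.0799]
tcp_rot: [0.0, 0.707, 0.707, 0.001]
force: [-1.1, -1.6, 7.6]
opening: 0.06
finger_force: 65.3
```

Emit:
jog_arm(
  increments=[
    {"grip": 0.45,"x": 0,"y": 0,"z": -15,"spin": 0},
    {"grip": 0.45,"x": 0,"y": 0,"z": -25,"spin": 0},
    {"grip": 0.45,"x": 0,"y": 0,"z": -20,"spin": 0},
    {"grip": 0.45,"x": -20,"y": 3,"z": 0,"spin": 0},
    {"grip": 0.45,"x": -35,"y": 8,"z": 0,"spin": 0},
    {"grip": 0.45,"x": -35,"y": 8,"z": 0,"spin": 0},
    {"grip": 0.45,"x": -35,"y": 8,"z": 0,"spin": 0},
    {"grip": 0.45,"x": -35,"y": 8,"z": 0,"spin": 0},
  ],
)

```text
clock: 15.15
ee_pos: [0.4658, 0.1596, 0.1392]
tcp_rot: [0.0, 0.707, 0.707, 0.001]
force: [0.1, -0.7, -1.2]
opening: 0.0596
finger_force: 65.5
```

Emit:
jog_arm(
  increments=[
    {"grip": 0.45,"x": -26,"y": 20,"z": 0,"spin": 0},
    {"grip": 0.45,"x": -11,"y": 33,"z": 0,"spin": 0},
    {"grip": 0.45,"x": 0,"y": 36,"z": 0,"spin": 0},
    {"grip": 0.45,"x": 0,"y": 36,"z": 0,"spin": 0},
    {"grip": 0.45,"x": 0,"y": 36,"z": 0,"spin": 0},
    {"grip": 0.45,"x": 0,"y": 25,"z": 0,"spin": 0},
    {"grip": 0.45,"x": 0,"y": 8,"z": 10,"spin": 0},
    {"grip": 0.45,"x": 0,"y": 0,"z": 15,"spin": 0},
  ],
)

```text
clock: 15.82
ee_pos: [0.6616, 0.1239, 0.1145]
tcp_rot: [0.001, 0.707, 0.707, 0.002]
force: [-0.5, -1.1, -2.0]
opening: 0.0598
finger_force: 65.5
```

Emit:
jog_arm(
  increments=[
    {"grip": 0.45,"x": 0,"y": 0,"z": 8,"spin": 0},
    {"grip": 0.45,"x": 0,"y": 0,"z": 5,"spin": 0},
    {"grip": 0.45,"x": 0,"y": 0,"z": 0,"spin": 0},
    {"grip": 0.45,"x": 0,"y": 0,"z": 0,"spin": 0},
  ],
)

```text
clock: 16.15
ee_pos: [0.6593, 0.1242, 0.1006]
tcp_rot: [-0.0, 0.707, 0.707, -0.0]
force: [0.2, 0.3, -1.1]
opening: 0.0603
finger_force: 65.5
```

Emit:
jog_arm(
  increments=[
    {"grip": 0.45,"x": -0.5,"y": 0.5,"z": 3,"spin": 0},
    {"grip": 0.45,"x": 0,"y": 0,"z": 1,"spin": 0},
    {"grip": 0.45,"x": 0,"y": 0,"z": 1,"spin": 0},
    {"grip": 0.45,"x": 0,"y": 0,"z": 0,"spin": 0},
  ],
)

```text
clock: 16.48
ee_pos: [0.6603, 0.1236, 0.096]
tcp_rot: [0.0, 0.707, 0.707, 0.0]
force: [-3.0, -0.0, 3.5]
opening: 0.0596
finger_force: 66.0
```

Emit:
jog_arm(
  increments=[
    {"grip": 0.45,"x": 0,"y": 0,"z": 1,"spin": 0},
    {"grip": 0.45,"x": 0,"y": 0,"z": 0,"spin": 0},
    {"grip": 0.8,"x": 0,"y": 0,"z": 0,"spin": 0},
    {"grip": 0.9,"x": 0,"y": 0,"z": 0,"spin": 0},
    {"grip": 1,"x": 0,"y": 0,"z": 0,"spin": 0},
    {"grip": 1,"x": 0,"y": 0,"z": 0,"spin": 0},
    {"grip": 1,"x": 0,"y": 0,"z": 0,"spin": 0},
  ],
)

```text
clock: 17.07
ee_pos: [0.6602, 0.1236, 0.0942]
tcp_rot: [-0.0, 0.707, 0.707, -0.0]
force: [-0.0, -0.3, 0.1]
opening: 0.0852
finger_force: 0.0
```

Emit:
jog_arm(
  increments=[
    {"grip": 1,"x": 0,"y": 0,"z": -20,"spin": 0},
    {"grip": 1,"x": 0,"y": 0,"z": -35,"spin": 0},
    {"grip": 1,"x": 0,"y": 0,"z": -35,"spin": 0},
    {"grip": 1,"x": 0,"y": 0,"z": -30,"spin": 0},
    {"grip": 1,"x": -10,"y": -38,"z": 0,"spin": 0},
    {"grip": 1,"x": -10,"y": -38,"z": 0,"spin": 0},
    {"grip": 1,"x": -10,"y": -38,"z": 0,"spin": 0},
    {"grip": 1,"x": -10,"y": -38,"z": 0,"spin": 0},
  ],
)

```text
clock: 17.73
ee_pos: [0.5063, 0.0832, 0.2142]
tcp_rot: [0.0, 0.707, 0.707, 0.0]
force: [0.5, -0.3, 0.5]
opening: 0.0854
finger_force: 0.0
```

Emit:
jog_arm(
  increments=[
    {"grip": 1,"x": -38,"y": -7,"z": 0,"spin": 0},
    {"grip": 1,"x": -38,"y": -7,"z": 0,"spin": 0},
    {"grip": 1,"x": -38,"y": -7,"z": 0,"spin": 0},
    {"grip": 1,"x": -38,"y": -7,"z": 0,"spin": 0},
    {"grip": 1,"x": -38,"y": -7,"z": 0,"spin": 0},
    {"grip": 1,"x": -38,"y": -7,"z": 0,"spin": 0},
    {"grip": 1,"x": -38,"y": -7,"z": 0,"spin": 0},
    {"grip": 1,"x": -38,"y": -7,"z": 0,"spin": 0},
  ],
)

```text
clock: 18.4
ee_pos: [0.4515, -0.2222, 0.2146]
tcp_rot: [0.0, 0.707, 0.707, 0.0]
force: [1.1, 0.2, 0.0]
opening: 0.0857
finger_force: 0.0
```

Emit:
jog_arm(
  increments=[
    {"grip": 1,"x": -38,"y": -3,"z": 0,"spin": 0},
    {"grip": 1,"x": -35,"y": -3,"z": 0,"spin": 0},
    {"grip": 1,"x": -15.5,"y": -0.5,"z": 0,"spin": 0},
    {"grip": 1,"x": 0,"y": 0,"z": 0,"spin": 0},
    {"grip": 1,"x": 0,"y": 0,"z": 0,"spin": 0},
    {"grip": 1,"x": 0,"y": 0,"z": 0,"spin": 0},
  ],
)

```text
clock: 18.9
ee_pos: [0.4459, -0.3079, 0.2142]
tcp_rot: [-0.0, 0.707, 0.707, 0.0]
force: [0.1, -0.5, 1.3]
opening: 0.0854
finger_force: 0.0
```

Descend 82 mm (to z ≈ 0.132) and grip.

Emit:
jog_arm(
  increments=[
    {"grip": 1,"x": -1,"y": 0,"z": 15,"spin": 0},
    {"grip": 1,"x": 0,"y": 0,"z": 25,"spin": 0},
    {"grip": 1,"x": 0,"y": 0,"z": 25,"spin": 0},
    {"grip": 1,"x": 0,"y": 0,"z": 12,"spin": 0},
    {"grip": 1,"x": 0,"y": 0,"z": 5,"spin": 0},
    {"grip": 1,"x": 0,"y": 0,"z": 0,"spin": 0},
    {"grip": 0.6,"x": 0,"y": 0,"z": 0,"spin": 0},
    {"grip": 0.5,"x": 0,"y": 0,"z": 0,"spin": 0},
  ],
)

```text
clock: 19.57
ee_pos: [0.4462, -0.31, 0.1337]
tcp_rot: [0.001, 0.707, 0.707, 0.0]
force: [-0.3, -0.2, -0.3]
opening: 0.0635
finger_force: 0.0
```

Emit:
jog_arm(
  increments=[
    {"grip": 0.4,"x": 0,"y": 0,"z": 0,"spin": 0},
    {"grip": 0.28,"x": 0,"y": 0,"z": 0,"spin": 0},
    {"grip": 0.28,"x": 0,"y": 0,"z": 0,"spin": 0},
    {"grip": 0.28,"x": 0,"y": 0,"z": 0,"spin": 0},
    {"grip": 0.28,"x": 0,"y": 0,"z": 0,"spin": 0},
    {"grip": 0.28,"x": 0,"y": 0,"z": 0,"spin": 0},
    {"grip": 0.28,"x": 0,"y": 0,"z": 0,"spin": 0},
    {"grip": 0.28,"x": 0,"y": 0,"z": 0,"spin": 0},
  ],
)

```text
clock: 20.23
ee_pos: [0.4461, -0.3102, 0.1337]
tcp_rot: [0.001, 0.707, 0.707, 0.0]
force: [-1.1, 0.8, 7.0]
opening: 0.0453
finger_force: 59.7
```

Emit:
jog_arm(
  increments=[
    {"grip": 0.28,"x": 0,"y": 0,"z": -15,"spin": 0},
    {"grip": 0.28,"x": 0,"y": 0,"z": -25,"spin": 0},
    {"grip": 0.28,"x": 0,"y": 0,"z": -20,"spin": 0},
    {"grip": 0.28,"x": 20,"y": 3,"z": 0,"spin": 0},
    {"grip": 0.28,"x": 35,"y": 8,"z": 0,"spin": 0},
    {"grip": 0.28,"x": 35,"y": 8,"z": 0,"spin": 0},
    {"grip": 0.28,"x": 35,"y": 8,"z": 0,"spin": 0},
    {"grip": 0.28,"x": 30,"y": 12,"z": 0,"spin": 0},
  ],
)

```text
clock: 20.9
ee_pos: [0.4844, -0.153, 0.1928]
tcp_rot: [0.0, 0.707, 0.707, 0.0]
force: [-0.1, -0.3, -1.7]
opening: 0.0447
finger_force: 61.0
```

Emit:
jog_arm(
  increments=[
    {"grip": 0.28,"x": 18,"y": 22,"z": 0,"spin": 0},
    {"grip": 0.28,"x": 5,"y": 30,"z": 0,"spin": 0},
    {"grip": 0.28,"x": 0,"y": 32,"z": 0,"spin": 0},
    {"grip": 0.28,"x": 0,"y": 32,"z": 0,"spin": 0},
    {"grip": 0.28,"x": 0,"y": 27,"z": 0,"spin": 0},
    {"grip": 0.28,"x": 0,"y": 17,"z": 0,"spin": 0},
    {"grip": 0.28,"x": 0,"y": 7,"z": 10,"spin": 0},
    {"grip": 0.28,"x": 0,"y": 0,"z": 15,"spin": 0},
  ],
)

```text
clock: 21.57
ee_pos: [0.6534, -0.1318, 0.1683]
tcp_rot: [0.001, 0.707, 0.707, 0.001]
force: [-0.8, 0.3, -2.8]
opening: 0.0447
finger_force: 61.0
```

Emit:
jog_arm(
  increments=[
    {"grip": 0.28,"x": 0,"y": 0,"z": 8,"spin": 0},
    {"grip": 0.28,"x": 0,"y": 0,"z": 5,"spin": 0},
    {"grip": 0.28,"x": 0,"y": 0,"z": 0,"spin": 0},
    {"grip": 0.28,"x": 0,"y": 0,"z": 0,"spin": 0},
  ],
)

```text
clock: 21.9
ee_pos: [0.6517, -0.132, 0.1549]
tcp_rot: [0.0, 0.707, 0.707, 0.0]
force: [-0.8, -0.2, -2.1]
opening: 0.0447
finger_force: 61.0
```

Emit:
jog_arm(
  increments=[
    {"grip": 0.28,"x": 1,"y": 0.5,"z": 3,"spin": 0},
    {"grip": 0.28,"x": 0,"y": 0,"z": 1,"spin": 0},
    {"grip": 0.28,"x": 0,"y": 0,"z": 1,"spin": 0},
    {"grip": 0.28,"x": 0,"y": 0,"z": 0,"spin": 0},
    {"grip": 0.28,"x": 0,"y": 0,"z": 0,"spin": 0},
  ],
)

```text
clock: 22.32
ee_pos: [0.6523, -0.1309, 0.1498]
tcp_rot: [0.0, 0.707, 0.707, 0.0]
force: [-1.1, 0.2, 1.1]
opening: 0.045
finger_force: 61.2
```

Emit:
jog_arm(
  increments=[
    {"grip": 0.28,"x": 0,"y": 0,"z": 1,"spin": 0},
    {"grip": 0.28,"x": 0,"y": 0,"z": 0,"spin": 0},
    {"grip": 0.6,"x": 0,"y": 0,"z": 0,"spin": 0},
    {"grip": 0.8,"x": 0,"y": 0,"z": 0,"spin": 0},
    {"grip": 1,"x": 0,"y": 0,"z": 0,"spin": 0},
    {"grip": 1,"x": 0,"y": 0,"z": 0,"spin": 0},
    {"grip": 1,"x": 0,"y": 0,"z": 0,"spin": 0},
    {"grip": 1,"x": 0,"y": 0,"z": 0,"spin": 0},
  ],
)

```text
clock: 22.98
ee_pos: [0.6522, -0.1309, 0.1483]
tcp_rot: [-0.0, 0.707, 0.707, -0.0]
force: [0.0, -0.1, -1.1]
opening: 0.0853
finger_force: 0.0
```

Emit:
jog_arm(
  increments=[
    {"grip": 1,"x": 0,"y": 0,"z": -15,"spin": 0},
    {"grip": 1,"x": 0,"y": 0,"z": -25,"spin": 0},
    {"grip": 1,"x": 0,"y": 0,"z": -30,"spin": 0},
    {"grip": 1,"x": 0,"y": -38,"z": 0,"spin": 0},
    {"grip": 1,"x": 0,"y": -38,"z": 0,"spin": 0},
    {"grip": 1,"x": 0,"y": -38,"z": 0,"spin": 0},
    {"grip": 1,"x": 0,"y": -38,"z": 0,"spin": 0},
    {"grip": 1,"x": 0,"y": -38,"z": 0,"spin": 0},
  ],
)

```text
clock: 23.65
ee_pos: [0.4603, -0.1307, 0.2183]
tcp_rot: [0.0, 0.707, 0.707, 0.0]
force: [0.8, -0.9, 0.4]
opening: 0.0854
finger_force: 0.0
```

Emit:
jog_arm(
  increments=[
    {"grip": 1,"x": 0,"y": -38,"z": 0,"spin": 0},
    {"grip": 1,"x": 0,"y": 0,"z": 0,"spin": 0},
    {"grip": 1,"x": 0,"y": 0,"z": 0,"spin": 0},
    {"grip": 1,"x": 0,"y": 0,"z": 0,"spin": 0},
  ],
)

```text
clock: 23.98
ee_pos: [0.4248, -0.1311, 0.219]
tcp_rot: [0.001, 0.707, 0.707, 0.0]
force: [0.7, -0.5, 0.2]
opening: 0.0855
finger_force: 0.0
```

```bash
python3 - <<'E'
from bench import arm
import cv2,pickle
d=arm.snapshot("top"); pickle.dump(d,open("top2.pkl","wb"))
m=cv2.resize(d["frame"][100:220,130:390],None,fx=3,fy=3,interpolation=cv2.INTER_CUBIC);cv2.imwrite("pics/top2.png",cv2.convertScaleAbs(m,alpha=1.3))
d=arm.snapshot("scene");cv2.imwrite("pics/scene2.png",cv2.resize(d["frame"][160:290,100:380],None,fx=2.8,fy=2.8,interpolation=cv2.INTER_CUBIC))
E
```

```text
(no output)
```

View pics/top2.png

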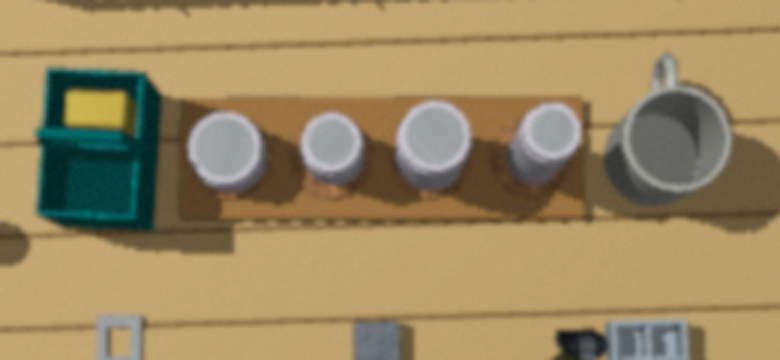

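View pics/scene2.png

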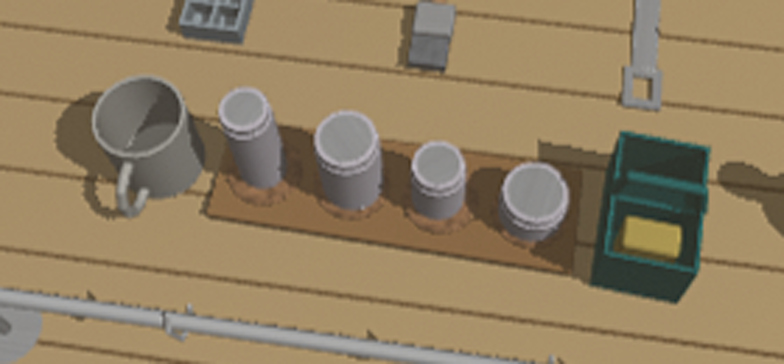

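All four tins are upright on their coasters, falling from mug to caddy. Cap centres in the top crop: d (226,147), c (332,144), b (434,138), a (553,131). I'll check those positions against the coasters.

```bash
python3 - <<'E'
from geo import *; import pickle
d=pickle.load(open("top2.pkl","rb"))
for n,x,y,h,c in(("d",226,147,.061,(.6601,.1234)),("c",332,144,.086,(.657,.0379)),("b",434,138,.111,(.6551,-.0463)),("a",553,131,.136,(.6526,-.1309))):
    p=ray(d,130+(x+.5)/3-.5,100+(y+.5)/3-.5,h); print(n,((p[:2]-c)*1000).round(1))
E
```

```text
d [-0.   0.2]
c [-1.7 -1.5]
b [-2.  3.]
a [-1.6 -0.9]
```

All are within 4 mm of centre, so I'm handing in.

```bash
python3 -c "
from bench import arm
print(arm.sign_off())"
```

```text
the job is handed in; nothing more can be done
None
```

The job is handed in: all four tins stand upright in height order from mug to caddy, each measured within 4 mm of its coaster's centre; the mug and caddy look untouched in the final pictures, and the clock read about 24 s of the 99 s allowed.

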